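Step the batch counter on to its red face

TASK

Press the green button on the yellow tally counter, once per step, until the red face of its drum is uppermost, level with the white pointers. Move the drum only with the button, let the button come back up at the end, and leave the blue counter alone.

Things in the scene. Friction and masses are not known exactly. Their poses are not given: they have to be found in the camera images.
- yellow_counter: Yellow tally counter, fixed to the bench, 64 x 116 mm on plan (own x, y). Origin: centre of its underside, on the bench; own z up. Own y -58 to +6: closed box 68 mm high, button on top centred at own (0, -26). Own y +9 to +47: open eight-faced drum, axle along own y at height 44 mm, top at 71 mm. A white pointer up to 76 mm high stands at either end of the drum, at own x = 0.
- yellow_button_top (a point): Centre of the upper face of the yellow counter's round green push button, 34 mm across, 89 mm above the bench when up; it moves down with the button. The button stands in a black collar 42 mm across whose rim is 75 mm above the bench.
- yellow_button (a joint): Travel of that button in m: 0 = up, 0.012 = fully down against its stop. It is sprung, returns by itself and needs about 5 to 8 N. Every full press (9 mm or more) steps the drum by exactly one face; it must come back up (to under 1 mm) before the next press counts.
- yellow_drum (a joint): Angle of the yellow counter's drum in rad. It steps forward only, pi/4 (one face) a press, and snaps to whole faces; its upper side moves to own +x. 0 = the black face with one white dot uppermost, pi/4 = two dots, and so on to 3*pi/2 = seven; 7*pi/4 = 5.498 = plain red face uppermost (the goal). If passed, it returns after eight more presses. Starts with three to six dots up.
- blue_counter: A second counter of the same build but blue, with its own green button and drum. Not to be touched. Origin: centre of its underside, own z up.
- blue_button (a joint): Travel of the blue counter's button in m, 0 = up, 0.012 = down. To stay up.

How it is judged:
At the end, for the whole second after the job is handed in: The red face of the yellow counter's drum is uppermost within 0.2 rad (11 degrees), after the first or a further turn of the drum; the drum is at rest and the yellow button is up (within 2 mm) ((value of joint yellow_drum between 5.298 and 5.698 rad or value of joint yellow_drum between 11.581 and 11.981 rad) and value of joint yellow_button below 0.002 m and velocity of joint yellow_drum between -0.1 and 0.1 rad/s); the robot touches nothing.
It fails at once if the robot touches the yellow counter's drum (contact force between any of the fingers, the arm and yellow_drum above 0.5 N).
It fails at once if the blue counter's button is pressed (value of joint blue_button above 0.003 m).
It fails at once if the robot touches the blue counter (contact force between any of the fingers, the arm and blue_counter above 1 N).
It also fails if it takes over 38 s, if anything falls off the work surface, if the arm or the gripper's body presses on something with over 40 N, if the wrist force passes 120 N, or if a joint passes its speed limit or range.

ROBOT

A 7-joint arm with a two-finger parallel gripper is mounted at the origin on a cart in front of the work surface, level with it; the furniture and walls round the work are solid. World frame = base frame: x ahead of the robot, y to its left, z up, the work surface at z = 0. Lengths are in m, angles in rad, forces in N, time in s.
With the tool pointing down it reaches from about 0.4 to 0.875 m from the base axis. Payload 19.3 kg.
Tool frame: the origin (TCP) lies at the very end of the fingers, on their centre line; the grasp point (between the pads) lies 19 mm behind it; z points along the fingers, y is the direction in which the jaws open and shut (so a half turn about z gives the same grasp; the last joint's range is limited). The gripper opens to 85 mm and grips with 20 to 120 N. Pads are 22 mm wide; open, the fingers measure 114 mm over their backs; the gripper's body (76 mm by 85 mm) begins 54 mm behind the grasp point. The pads swing forward as they close: fully open they stand 13 mm farther back than shut.
Start: joints at [-1.329, 0.521, -0.036, 1.599, 0.021, 1.021, -0.113], TCP at [0.192, 0.595, 0.231] pointing down, gripper open.
Joint ranges: [-2.91, 2.91], [-0.3, 2.13], [-1.5, 1.42], [0.17, 2.43], [-1.26, 4.41], [0.16, 1.93], [-2.52, 2.52]. Speed limits (rad/s): [1.89, 1.89, 2.39, 2.39, 3.01, 3.01, 3.01].

INTERFACE

Orientations are given as [roll, pitch, yaw] about the fixed x, y, z axes, in that order (R = Rz(yaw) Ry(pitch) Rx(roll)).
In Python, from workcell import bot, grab_frame, calibration, workorder gives the robot as it stands.
- The arm moves only by the tool move_arm, never from a script. Its arguments are lists of equal length, an entry for each row: "jaw": the closure in counts, from 0 (fully open) to 255 (shut); "dp": the shift along the tool's x, y, z in units of 800 mm (1.0 is 800 mm), a list of three; "rotation": the turn, a rotation vector about the tool's x, y, z in units of pi rad (1.0 is pi rad), a list of three. In form: {"jaw": [jaw, ...], "dp": [[dx, dy, dz], ...], "rotation": [[rx, ry, rz], ...]}. A call has 1 to 10 rows; each row shifts and turns the commanded pose from where the row before left it, along the tool's axes as they then stand; what a row does not reach is not made up. A row lasts 1/8 s, in which the tool goes at most 62.5 mm and 10.7 degrees, less where a joint would pass 70% of its speed; a pose out of reach is approached as far as the arm can. A call with a number of a shift or a turn outside -1 to 1 is refused whole. A call with a gripper value outside its range is refused whole. The fingers move at their own pace and stop on an object; "squeeze" is the grip in N (left out, the last holds). Time passes only in rows, so rows that do not move let the fingers close. It gives the time, the measured TCP pose, the force and the opening at its end, in the units of the state.
- bot.observe(): the state, without advancing time (a new reading comes with each control period).
- grab_frame(name): name is "scene" or "top" or "wrist"; returns the picture (420x560x3 uint8, blue, green, red); there is no depth.
- calibration(name): a dict with "camera_matrix" (3x3 intrinsics, pixels), "T" (4x4, takes a point from camera to world coordinates). Camera axes: x right, y down, z forward; pixel columns grow to the right and rows downward; lengths in m; the calibration is good to about 2 mm. The wrist camera is an equidistant fisheye: a pixel r from the principal point sees the ray r / f radians off the axis. A picture is of the moment at which its call begins: read the wrist's pose just before it. calibration takes no time and is no camera call; for the wrist camera it gives the pose at the moment of the call.
- workorder.job_done(): hands the job in, once; it reports no verdict.
The state is a dict: "clock": time; "qpos": joint angles; "qd": joint speeds; "joint_efforts": joint torques, N m; "position": TCP position; "tool_rot": TCP orientation; "force": force on the tool from outside, world axes, zero at the start; "moment": the same for the moment, N m; "grip_width": finger opening in m.
Only numpy, scipy, OpenCV 4.12 (cv2) and the standard library are available. Lean on these libraries where they do the work, as an engineer would, in place of code of your own. Each camera call takes 0.05 s, during which the arm holds its last target. There are 200 camera calls.

## Working session

There is one attempt and no reset: what is moved stays moved. The work goes in short steps, Python scripts to look and compute and a tool call to move; the robot and the scene stay as the last step left them, time stands still between calls to the robot, and variables do not carry over. Pictures are saved under pics/ and viewed, about 8 in all and at most 12, crops included, and the job is handed in when it is done.

Besides the shell and the picture viewer there is one more tool, called after "Emit:" as name(argument=value, ...), one argument or row to a line, values as JSON. move_arm: Moves the arm, as the interface text tells. Shifts and turns lie within -1 to 1; 1 stands for 800 mm of shift or pi rad of turn. Its arguments: {"type":"object","properties":{"jaw":{"type":"array","items":{"type":"number"}},"dp":{"type":"array","items":{"type":"array","items":{"type":"number","minimum":-1,"maximum":1}}},"rotation":{"type":"array","items":{"type":"array","items":{"type":"number","minimum":-1,"maximum":1}}},"squeeze":{"type":"number"}},"required":["jaw","dp","rotation"]}

```bash
mkdir -p pics
python3 - <<'E'
from workcell import bot, grab_frame, calibration
import cv2
s=bot.observe(); print({k:s[k] for k in("clock","position","tool_rot","force","grip_width")})
for n in("scene","top"):
    im=grab_frame(n); cv2.imwrite(f"pics/{n}0.png",im); print(n,calibration(n))
E
```

```text
{'clock': 0.0, 'position': array([0.19165181, 0.59456424, 0.23076583]), 'tool_rot': array([-3.14051481e+00,  5.35166710e-05,  2.82978581e+00]), 'force': array([ 0.86663103, -0.72470557, -0.37988649]), 'grip_width': 0.08544302344821428}
scene {'camera_matrix': array([[385.1811581 ,   0.        , 279.26023389],
       [  0.        , 385.1811581 , 213.79470869],
       [  0.        ,   0.        ,   1.        ]]), 'T': array([[-0.90113127, -0.2749709 ,  0.33519163,  0.28576149],
       [-0.43351212,  0.58119845, -0.6886767 ,  0.60554942],
       [-0.00544681, -0.76589775, -0.64293932,  0.6480608 ],
       [ 0.        ,  0.        ,  0.        ,  1.        ]])}
top {'camera_matrix': array([[467.30677698,   0.        , 277.92603889],
       [  0.        , 467.30677698, 216.11347829],
       [  0.        ,   0.        ,   1.        ]]), 'T': array([[-0.0073792 , -0.99518709,  0.09771491,  0.47007076],
       [-0.99995066,  0.00669392, -0.00733907,  0.02769242],
       [ 0.00664965, -0.09776425, -0.99518739,  0.99677029],
       [ 0.        ,  0.        ,  0.        ,  1.        ]])}
```

View pics/scene0.png

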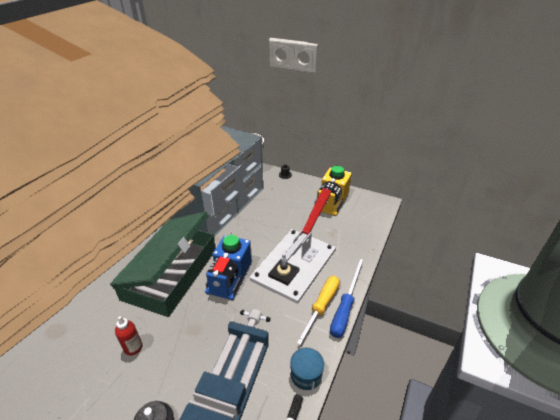

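View pics/top0.png

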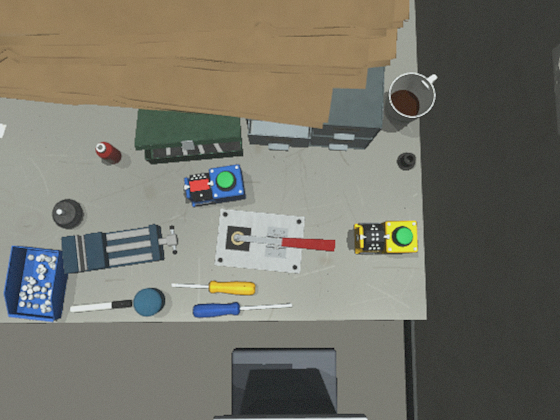

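```bash
cat > h.py <<'E'
import numpy as np, cv2
from workcell import calibration
def ray(n,uv,z):
    c=calibration(n);K,T=c["camera_matrix"],c["T"]
    d=T[:3,:3]@np.linalg.inv(K)@[uv[0],uv[1],1.];o=T[:3,3]
    return o+d*(z-o[2])/d[2]
def blobs(im,lo,hi,amin=40):
    m=cv2.inRange(cv2.cvtColor(im,cv2.COLOR_BGR2HSV),lo,hi)
    n,l,s,c=cv2.connectedComponentsWithStats(m)
    return [(s[i],c[i],l==i) for i in range(1,n) if s[i,4]>amin]
E
python3 - <<'E'
from h import *
for n in("scene","top"):
    im=cv2.imread(f"pics/{n}0.png")
    for s,c,_ in blobs(im,(50,120,70),(75,255,255)): print(n,"green",s,c,ray(n,c,.089))
    for s,c,m in blobs(im,(22,150,100),(33,255,255)):
        r=cv2.minAreaRect(np.argwhere(m)[:,::-1].astype(np.float32)); print(n,"yel",s,c,r,[ray(n,p,.068)[:2].round(3) for p in cv2.boxPoints(r)])
a=cv2.resize(cv2.imread("pics/top0.png")[210:265,340:430],None,fx=6,fy=6,interpolation=2)
b=cv2.resize(cv2.imread("pics/scene0.png")[155:225,300:365],None,fx=5,fy=5,interpolation=2)[:330]
cv2.imwrite("pics/c1.png",np.hstack([a[:,:450],b]))
E
```

```text
scene green [331 166  13  10 104] [337.01923077 170.375     ] [ 0.51750234 -0.21606094  0.089     ]
scene green [223 235  16  15 175] [230.36       241.85142857] [0.62980219 0.13196931 0.089     ]
scene yel [323 169   9  12  56] [327.66071429 175.33928571] ((327.9500427246094, 174.6500244140625), (7.273237705230713, 11.384199142456055), 18.43494987487793) [array([ 0.547, -0.193]), array([ 0.556, -0.245]), array([ 0.535, -0.242]), array([ 0.527, -0.191])]
scene yel [335 171  17  14  85] [343.14117647 178.14117647] ((343.25, 177.74998474121094), (8.485280990600586, 17.677669525146484), 45.0) [array([ 0.517, -0.196]), array([ 0.506, -0.267]), array([ 0.482, -0.246]), array([ 0.494, -0.178])]
scene yel [314 276  24  33 322] [326.40993789 291.71428571] ((326.1461486816406, 291.8692626953125), (10.046812057495117, 35.59796905517578), 29.744882583618164) [array([0.42 , 0.191]), array([0.417, 0.107]), array([0.397, 0.112]), array([0.402, 0.194])]
top green [216 171  18  17 224] [224.71875    179.20982143] [0.63279485 0.12504996 0.089     ]
top green [396 227  17  18 228] [403.81140351 235.53
[... 298 characters left out ...]
] ((359.1891784667969, 228.36483764648438), (11.973506927490234, 6.8586106300354), 54.462318420410156) [array([ 0.541, -0.129]), array([ 0.549, -0.14 ]), array([ 0.53 , -0.153]), array([ 0.522, -0.142])]
top yel [355 239   9  15  70] [359.74285714 246.41428571] ((359.5, 246.00001525878906), (7.276068687438965, 15.279744148254395), 14.03624439239502) [array([ 0.488, -0.13 ]), array([ 0.517, -0.138]), array([ 0.513, -0.152]), array([ 0.484, -0.144])]
top yel [209 281  46  14 485] [232.43298969 287.39587629] ((231.54661560058594, 287.6015625), (45.10828399658203, 12.026654243469238), 1.9091522693634033) [array([0.411, 0.158]), array([0.434, 0.157]), array([0.431, 0.068]), array([0.407, 0.069])]
```

View pics/c1.png

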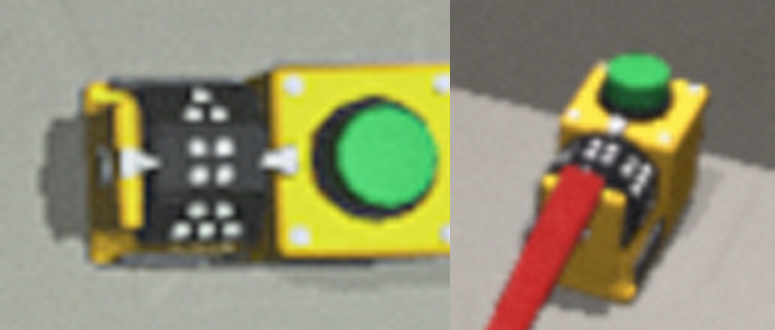

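The top view shows four dots between the pointers, five on the −x side and three on +x. Five comes next, so red is 4 presses away. Button measured at about (0.519, −0.224), which matches the centre of the box. Before moving, I'll check the heights of the cardboard and the red lever.

Run:
```python
from h import *
P=[]
def tri(a,b,lab):
    L=[]
    for n,uv in(("scene",a),("top",b)):
        c=calibration(n);d=c["T"][:3,:3]@np.linalg.inv(c["camera_matrix"])@[*uv,1.];L.append((c["T"][:3,3],d/np.linalg.norm(d)))
    (o,d),(p,e)=L; t=np.linalg.lstsq(np.c_[d,-e],p-o,rcond=None)[0]
    x,y=o+t[0]*d,p+t[1]*e; print(lab,((x+y)/2).round(3),"gap",np.linalg.norm(x-y).round(3))
for n in("scene","top"):
    im=cv2.imread(f"pics/{n}0.png")
    for s,c,m in blobs(im,(0,150,80),(5,255,255)): print(n,s,c)
tri((327,191),(335,245),"lever tip")
tri((337,168.5),(403.8,235.5),"button")
tri((214,72),(410,10),"board corner A")
tri((237,148),(325,123),"board corner B")
for z in(.2,.35,.5): print(z,[ray("top",p,z).round(2) for p in((0,97),(325,123),(395,55))])
```

```text
scene [303 188  28  45 381] [316.62467192 209.3648294 ]
scene [213 258  16  14 140] [220.60714286 264.28571429]
scene [115 322  21  33 292] [125.60616438 335.60958904]
top [ 97 142  15  16  95] [105.77894737 150.57894737]
top [189 179  21  13 195] [198.77435897 184.95384615]
top [282 238  53  13 478] [309.86820084 243.50627615]
lever tip [ 0.5   -0.086  0.115] gap 0.002
button [ 0.52  -0.224  0.09 ] gap 0.001
board corner A [ 0.855 -0.187  0.304] gap 0.01
board corner B [ 0.717 -0.062  0.187] gap 0.004
0.2 [array([0.76, 0.51, 0.2 ]), array([ 0.71, -0.06,  0.2 ]), array([ 0.83, -0.19,  0.2 ])]
0.35 [array([0.71, 0.42, 0.35]), array([ 0.67, -0.04,  0.35]), array([ 0.77, -0.15,  0.35])]
0.5 [array([0.65, 0.33, 0.5 ]), array([ 0.62, -0.03,  0.5 ]), array([ 0.7 , -0.11,  0.5 ])]
```

```bash
cat > plan.py <<'E'
from h import *
from scipy.spatial.transform import Rotation as R
from workcell import bot
def plan(way,yaw1,n):
    s=bot.observe(); p=s["position"].copy(); yaw=s["tool_rot"][2]
    W=np.vstack([p,way]); L=np.r_[0,np.cumsum(np.linalg.norm(np.diff(W,axis=0),axis=1))]
    dp,ro=[],[]
    dy=(yaw1-yaw)/n; rz=round(-dy/np.pi,4)
    for i in range(1,n+1):
        q=np.array([np.interp(L[-1]*i/n,L,W[:,k]) for k in range(3)])
        A=R.from_euler("xyz",[np.pi,0,yaw]); d=np.round(A.inv().apply(q-p)/.8,3)
        p=p+A.apply(d)*.8; yaw-=rz*np.pi; dp.append((d+0.).tolist()); ro.append([0,0,rz])
    for k in range(0,n,10): print(dp[k:k+10],ro[k])
    print("end",p,yaw)
E
python3 - <<'E'
from plan import *
plan([[.33,.42,.24],[.47,.2,.24],[.53,0,.22],[.519,-.224,.2]],1.57,20)
E
```

```text
[[-0.048, -0.032, -0.002], [-0.049, -0.029, -0.003], [-0.052, -0.025, -0.002], [-0.052, -0.023, -0.002], [-0.054, -0.019, -0.003], [-0.054, -0.022, 0.0], [-0.054, -0.017, 0.0], [-0.056, -0.015, 0.0], [-0.056, -0.011, 0.0], [-0.057, -0.007, 0.0]] [0, 0, np.float64(0.02)]
[[-0.056, -0.011, 0.003], [-0.055, -0.015, 0.006], [-0.056, -0.012, 0.005], [-0.056, -0.009, 0.005], [-0.057, -0.005, 0.006], [-0.054, -0.019, 0.005], [-0.054, -0.017, 0.005], [-0.056, -0.013, 0.005], [-0.056, -0.01, 0.005], [-0.057, -0.007, 0.005]] [0, 0, np.float64(0.02)]
end [ 0.51885399 -0.22391199  0.20039786] 1.573100563336999
```

Emit:
move_arm(
  jaw=[255,255,255,255,255,255,255,255,255,255],
  dp=[
    [-0.048,-0.032,-0.002],
    [-0.049,-0.029,-0.003],
    [-0.052,-0.025,-0.002],
    [-0.052,-0.023,-0.002],
    [-0.054,-0.019,-0.003],
    [-0.054,-0.022,0],
    [-0.054,-0.017,0],
    [-0.056,-0.015,0],
    [-0.056,-0.011,0],
    [-0.057,-0.007,0],
  ],
  rotation=[
    [0,0,0.02],
    [0,0,0.02],
    [0,0,0.02],
    [0,0,0.02],
    [0,0,0.02],
    [0,0,0.02],
    [0,0,0.02],
    [0,0,0.02],
    [0,0,0.02],
    [0,0,0.02],
  ],
)

```text
clock: 1.35
position: [0.4574, 0.2195, 0.2408]
tool_rot: [-3.141, -0.0, 2.2]
force: [0.1, 0.4, 0.2]
grip_width: 0.0
```

Emit:
move_arm(
  jaw=[255,255,255,255,255,255,255,255,255,255],
  dp=[
    [-0.056,-0.011,0.003],
    [-0.055,-0.015,0.006],
    [-0.056,-0.012,0.005],
    [-0.056,-0.009,0.005],
    [-0.057,-0.005,0.006],
    [-0.054,-0.019,0.005],
    [-0.054,-0.017,0.005],
    [-0.056,-0.013,0.005],
    [-0.056,-0.01,0.005],
    [-0.057,-0.007,0.005],
  ],
  rotation=[
    [0,0,0.02],
    [0,0,0.02],
    [0,0,0.02],
    [0,0,0.02],
    [0,0,0.02],
    [0,0,0.02],
    [0,0,0.02],
    [0,0,0.02],
    [0,0,0.02],
    [0,0,0.02],
  ],
)

```text
clock: 2.6
position: [0.5187, -0.2249, 0.2006]
tool_rot: [-3.141, -0.0, 1.571]
force: [1.6, -0.0, -0.9]
grip_width: -0.0
```

Emit:
move_arm(
  jaw=[255],
  dp=[
    [0,0,0],
  ],
  rotation=[
    [0,0,0],
  ],
)

```text
clock: 2.72
position: [0.5177, -0.2271, 0.2005]
tool_rot: [-3.141, 0.001, 1.567]
force: [-0.8, 0.0, 0.4]
grip_width: -0.0001
```

Run:
```python
from plan import *
from workcell import grab_frame
s=bot.observe(); print(s["clock"],s["position"],s["tool_rot"],s["force"],s["qpos"].round(2))
A=R.from_euler("xyz",s["tool_rot"])
for z in(.095,.079): print((A.inv().apply(np.array([.519,-.224,z])-s["position"])/.8).round(4))
a=grab_frame("top"); b=grab_frame("wrist"); cv2.imwrite("pics/top1.png",np.hstack([cv2.resize(a[150:300,300:450],(450,450)),b[:,105:455]][:1])); cv2.imwrite("pics/w1.png",b)
```

```text
2.725 [ 0.51771732 -0.22712248  0.20049835] [-3.14057900e+00  1.37791484e-03  1.56746772e+00] [-0.79388058  0.02232931  0.36117928] [-0.01  0.5   0.45  1.81 -0.27  0.89  0.56]
[0.0041 0.0017 0.1319]
[0.0041 0.0017 0.1519]
```

View pics/w1.png

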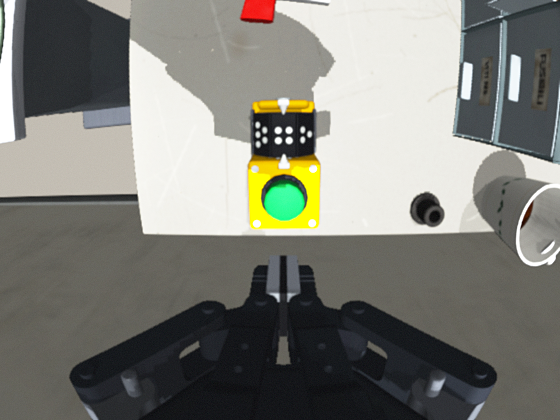

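The wrist view agrees: 4 dots up, 5 to the left (−x), 3 to the right, and the green button at (284,199). Descending to just above the button.

Emit:
move_arm(
  jaw=[255,255,255,255,255],
  dp=[
    [0,0,0.04],
    [0,0,0.04],
    [0,0,0.03],
    [0,0,0.015],
    [0,0,0],
  ],
  rotation=[
    [0,0,0],
    [0,0,0],
    [0,0,0],
    [0,0,0],
    [0,0,0],
  ],
)

```text
clock: 3.45
position: [0.5189, -0.223, 0.1007]
tool_rot: [-3.141, -0.0, 1.574]
force: [0.0, 0.3, -0.0]
grip_width: -0.0
```

Run:
```python
from plan import *
from workcell import grab_frame
s=bot.observe(); print(s["clock"],s["position"],s["force"])
a=grab_frame("scene")[130:240,270:400]; b=grab_frame("top")[190:300,330:440]; f=lambda i:cv2.resize(i,None,fx=3,fy=3,interpolation=2)
cv2.imwrite("pics/p1.png",np.hstack([f(a),f(b)]))
```

```text
3.45 [ 0.51894323 -0.22297267  0.10069615] [ 0.02227404  0.31280232 -0.00968931]
```

View pics/p1.png

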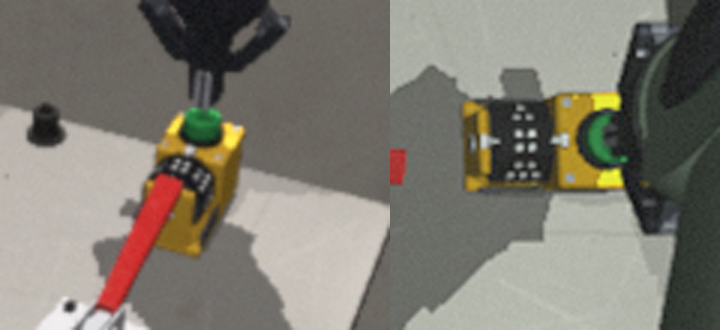

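The fingertips are centred over the button, and the drum is clear. First press.

Emit:
move_arm(
  jaw=[255,255,255,255,255,255],
  dp=[
    [0,0,0.01],
    [0,0,0.008],
    [0,0,0.006],
    [0,0,0.0035],
    [0,0,0],
    [0,0,0],
  ],
  rotation=[
    [0,0,0],
    [0,0,0],
    [0,0,0],
    [0,0,0],
    [0,0,0],
    [0,0,0],
  ],
)

```text
clock: 4.3
position: [0.5192, -0.2236, 0.0791]
tool_rot: [3.141, 0.0, 1.573]
force: [1.2, 1.7, 3.8]
grip_width: -0.0004
```

Run:
```python
from plan import *
from workcell import grab_frame
s=bot.observe(); print(s["clock"],s["position"],s["force"])
b=grab_frame("top")[190:300,330:440]; cv2.imwrite("pics/p2.png",cv2.resize(b,None,fx=3,fy=3,interpolation=2))
```

```text
4.3 [ 0.51915417 -0.22359599  0.07905873] [1.20025053 1.7403557  3.7636534 ]
```

View pics/p2.png

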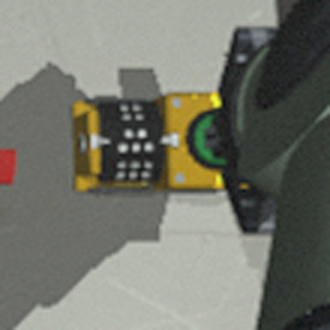

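Stepped to five dots, with six next. Second press, slightly deeper.

Emit:
move_arm(
  jaw=[255,255,255,255,255,255,255,255,255,255],
  dp=[
    [0,0,-0.015],
    [0,0,-0.0125],
    [0,0,0],
    [0,0,0],
    [0,0,0.01],
    [0,0,0.008],
    [0,0,0.006],
    [0,0,0.0045],
    [0,0,0],
    [0,0,0],
  ],
  rotation=[
    [0,0,0],
    [0,0,0],
    [0,0,0],
    [0,0,0],
    [0,0,0],
    [0,0,0],
    [0,0,0],
    [0,0,0],
    [0,0,0],
    [0,0,0],
  ],
)

```text
clock: 5.6
position: [0.5188, -0.2235, 0.0779]
tool_rot: [-3.141, -0.0, 1.573]
force: [-1.9, 1.4, 4.4]
grip_width: 0.0001
```

Emit:
move_arm(
  jaw=[255,255,255,255,255,255,255,255,255,255],
  dp=[
    [0,0,-0.016],
    [0,0,-0.0125],
    [0,0,0],
    [0,0,0],
    [0,0,0.01],
    [0,0,0.008],
    [0,0,0.006],
    [0,0,0.0045],
    [0,0,0],
    [0,0,0],
  ],
  rotation=[
    [0,0,0],
    [0,0,0],
    [0,0,0],
    [0,0,0],
    [0,0,0],
    [0,0,0],
    [0,0,0],
    [0,0,0],
    [0,0,0],
    [0,0,0],
  ],
)

```text
clock: 6.85
position: [0.5188, -0.2235, 0.0779]
tool_rot: [-3.141, -0.0, 1.573]
force: [-0.9, 2.2, 2.9]
grip_width: -0.0003
```

Run:
```python
from plan import *
from workcell import grab_frame
s=bot.observe(); print(s["clock"],s["position"],s["force"])
b=grab_frame("top")[190:300,330:440]; cv2.imwrite("pics/p3.png",cv2.resize(b,None,fx=3,fy=3,interpolation=2))
```

```text
6.85 [ 0.51880744 -0.22351708  0.07789168] [-0.90115933  2.15584396  2.884313  ]
```

View pics/p3.png

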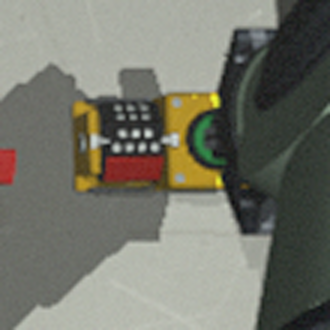

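Seven dots are now between the pointers, with red next on the −x side. One last press, then retract.

Emit:
move_arm(
  jaw=[255,255,255,255,255,255,255,255,255,255],
  dp=[
    [0,0,-0.016],
    [0,0,-0.0125],
    [0,0,0],
    [0,0,0],
    [0,0,0.01],
    [0,0,0.008],
    [0,0,0.006],
    [0,0,0.0045],
    [0,0,0],
    [0,0,0],
  ],
  rotation=[
    [0,0,0],
    [0,0,0],
    [0,0,0],
    [0,0,0],
    [0,0,0],
    [0,0,0],
    [0,0,0],
    [0,0,0],
    [0,0,0],
    [0,0,0],
  ],
)

```text
clock: 8.15
position: [0.5188, -0.2235, 0.0779]
tool_rot: [-3.141, -0.0, 1.573]
force: [-1.8, 1.2, 3.5]
grip_width: 0.0004
```

Emit:
move_arm(
  jaw=[255,255,255,255,255,255,255],
  dp=[
    [0,0,-0.016],
    [0,0,-0.02],
    [0,0,-0.04],
    [0,0,-0.04],
    [0,0,-0.03],
    [0,0,0],
    [0,0,0],
  ],
  rotation=[
    [0,0,0],
    [0,0,0],
    [0,0,0],
    [0,0,0],
    [0,0,0],
    [0,0,0],
    [0,0,0],
  ],
)

```text
clock: 9.02
position: [0.5188, -0.2235, 0.1951]
tool_rot: [3.141, -0.0, 1.573]
force: [-0.4, -0.5, 0.1]
grip_width: 0.0001
```

Run:
```python
from plan import *
from workcell import grab_frame
s=bot.observe(); print(s["clock"],s["position"],s["force"])
a=grab_frame("wrist")[60:270,180:390];b=grab_frame("top")[190:300,330:440]; f=lambda i:cv2.resize(i,(390,390),interpolation=2)
cv2.imwrite("pics/p4.png",np.hstack([f(a),f(b)]))
```

```text
9.025 [ 0.51878231 -0.2234858   0.195059  ] [-0.36146363 -0.47881113  0.10925253]
```

View pics/p4.png

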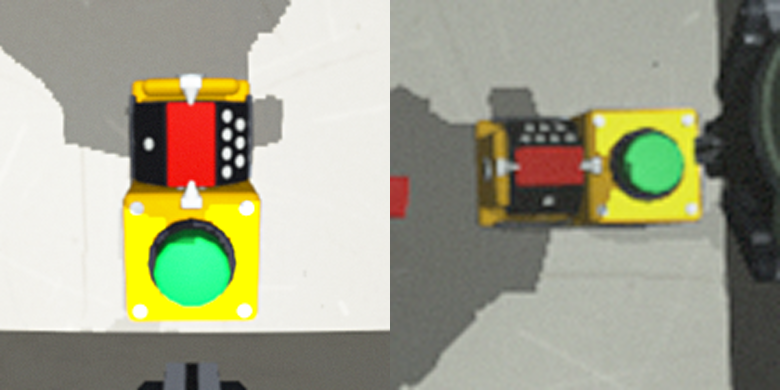

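The red face is level with the pointers, seven dots on +x and one dot on −x. The button is up and the arm is clear.

```bash
python3 -c "
from workcell import workorder; print(workorder.job_done())"
```

```text
the job is handed in; nothing more can be done
None
```

The red face of the yellow counter's drum is uppermost, level with the white pointers, and the job is handed in; no verdict was reported. The drum started with four dots up, so I pressed the button four times with the shut fingertips.

- **Position:** the button measured (0.519, −0.224, 0.090), within about 1 mm of its stated 89 mm height.
- **Presses:** each went down about 10 to 11 mm, judged by the fingertip height. The force readings while holding the button down were about 3 to 4 N, a little under the stated 5 to 8 N. Every step still registered, judging by the drum's count in the pictures.
- **Last checks:** the wrist and top pictures show the red face between the pointers. Seven dots are on the +x side, one dot is on the −x side, and the button looks up. The tool was back at z = 0.195 m with almost no force on it.
- **Blue counter and time:** the planned path kept the arm well away from the blue counter. I took no separate picture of it at the end. The clock stood at about 9 s of the 38 s allowed. No check failed.

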